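# Wedge a split slate sheet just off its block and hold

## Task

The top sheet of the slate block has been split free and lies over a cleft that opens at one end. Take the tapered wooden wedge from the bench, slide it flat along the block's bare ledge into the middle of the cleft until that end of the sheet has just lifted, about 5 mm higher than it lay (never as much as 10 mm), and finish still holding the wedge there, with the sheet resting on the wedge and not on your hand. Keep the hand off the sheet, leave the sheet in its place against the steel stop, and leave the other things on the bench alone.

Things in the scene. Friction and masses are not known exactly. Their poses are not given: they have to be found in the camera images.
- block: Fixed slate block in green steel cradle, 140 wide (x). Origin: on the bench below the middle of the cleft's mouth; +y runs into the cleft. Top 48 mm high for y -190 to 95 (bare ledge to 0, then cleft floor under the sheet), 54 mm high for y 95 to 240 (bears the sheet): cleft 6 high, 95 deep, open at both sides. Stop plate 85 high at y = 241; side lugs 60 high outside x = +-70, y 168 to 248.
- cleft_mouth (a point): Middle of the cleft's mouth, on the ledge surface (48 mm above the bench), axes as block.
- sheet: Loose flat slate sheet 136 (x) by 240 (y) by 10 thick, 0.6 to 0.95 kg, lying on the block's high part and jutting over the cleft, 1 to 2 mm from the steel stop. Origin: centre of its underside. Its -y end is the free end at the cleft's mouth. It lifts by tilting about its far edge at the stop.
- sheet_edge (a point): Middle of the lower edge of the sheet's free (-y) end: 54 mm above the bench as it lies, about at y = 0 of the block; its rise above 54 mm is the lift.
- wedge: Plain light wooden wedge 155 long (y), 40 wide (x), 0.09 kg, flat on the bench. Origin: centre of its underside. Tip (3 mm thick) at y +77.5; top rises evenly 1 in 6 to 21.3 thick at y -32.5, then a level butt to y -77.5. On the ledge, the ramp meets the sheet's edge when the tip is 18 mm inside the mouth; each further 6 mm lifts the edge 1 mm; pushing takes 4 to 12 N.
- wedge_tip (a point): Middle of the wedge's thin end, at underside height.
- wedge_grip (a point): Centre of the wedge's butt, 11 mm above its underside; the grasp is across its 40 mm width (along wedge x).
- packer: Bystander: plain light wooden packing block with no taper, 40 (x) by 130 (y) by 22 high; it and the wedge may lie in either's place. Origin: centre of its underside.
- hammer: Bystander: hammer lying flat, 240 long.
- tin: Bystander: steel tin 70 across, 80 high, standing open.
Mind the look-alikes: they are no part of the job. Leave any green, red or yellow look-alike of the wedge alone.

How it is judged:
On the way:
1. the wedge lies on the ledge with its tip in the cleft, the sheet not yet lifted (y of wedge_tip in the frame of block above 0.002 m and z of wedge_tip in the frame of block below 0.053 m and x of wedge_tip in the frame of block between -0.04 and 0.04 m and z of sheet_edge in the frame of block below 0.0555 m), for 0.05 s.
At the end, for the whole second after the job is handed in: Sheet's free edge 2 to 9 mm above where it lay, within 8 mm along and 12 mm across of its place, borne by the wedge (over 0.8 N), not by hand or packer; wedge flat on the ledge (0.07 rad), within 0.3 rad and 35 mm of the cleft's middle, tip 18 to 85 mm in; fingers hold it (over 1 N); all at rest (z of sheet_edge in the frame of block between 0.056 and 0.063 m and contact force between wedge and sheet above 0.8 N and contact force between the fingers and wedge above 1 N and contact force between each of the arm, the fingers, packer and sheet below 0.3 N and y of wedge_tip in the frame of block between 0.018 and 0.085 m and x of wedge_tip in the frame of block between -0.035 and 0.035 m and angle between the y axis of wedge and the y axis of block, either way round below 0.3 rad and angle between wedge's own z axis and vertical below 0.07 rad and z of wedge in the frame of block between 0.045 and 0.053 m and y of sheet_edge in the frame of block between -0.008 and 0.008 m and x of sheet_edge in the frame of block between -0.012 and 0.012 m and linear speed of each of sheet, wedge below 0.01 m/s); the arm keeps its last pose, push and grip.
It fails at once if the sheet is pried up 10 mm or more at its free edge (z of sheet_edge in the frame of block above 0.064 m).
It fails at once if the hand or arm presses on the sheet (over 1 N) (contact force between any of the arm, the fingers and sheet above 1 N).
It fails at once if packing block, hammer or tin moved over 30 mm (distance of any of packer, hammer, tin from where it was at the start of the episode above 0.03 m).
It also fails if it takes over 45 s, if anything falls off the work surface, if the arm or the gripper's body presses on something with over 40 N, if the wrist force passes 120 N, or if a joint passes its speed limit or range.

## Robot

A 7-joint arm with a two-finger parallel gripper is mounted at the origin on the work surface. World frame = base frame: x ahead of the robot, y to its left, z up, the work surface at z = 0. Lengths are in m, angles in rad, forces in N, time in s.
With the tool pointing down it reaches from about 0.425 to 0.875 m from the base axis. Payload 8.4 kg.
Tool frame: the origin (TCP) lies between the finger pads; the fingertips stand 8 mm ahead of it and the grasp point (between the pads) lies 11 mm behind it; z points along the fingers, y is the line along which they close (so a half turn about z gives the same grasp; the last joint's range is limited). The gripper opens to 87 mm and grips with 3 to 60 N. Pads are 19 mm wide; open, the fingers measure 117 mm over their backs; the gripper's body (75 mm by 190 mm) begins 51 mm behind the grasp point.
Start: joints at [-1.244, 0.333, 0.04, 1.465, -0.013, 1.343, -0.059], TCP at [0.268, 0.592, 0.231] pointing down, gripper open.
Joint ranges: [-2.58, 2.58], [-0.38, 2.09], [-1.3, 1.39], [0.25, 2.4], [-1.5, 4.64], [0.08, 2.09], [-2.65, 2.65]. Speed limits (rad/s): [2.22, 2.22, 2.79, 2.79, 3.14, 3.14, 3.14].

## Interface

Orientations are given as a unit quaternion [w, x, y, z].
In Python, from station import env gives the robot as it stands.
- The arm moves only by the tool send_rows, never from a script. Its arguments are lists of equal length, an entry for each row: "rotation": the turn, a rotation vector about the tool's x, y, z in rad, a list of three; "delta_pos": the shift along the tool's x, y, z in mm, a list of three; "jaw": the opening, from -1 (shut) to 1 (fully open). In form: {"rotation": [[ax, ay, az], ...], "delta_pos": [[tx, ty, tz], ...], "jaw": [jaw, ...]}. A call has 1 to 8 rows; each row shifts and turns the commanded pose from where the row before left it, along the tool's axes as they then stand; what a row does not reach is not made up. A row lasts 1/12 s, in which the tool goes at most 41.7 mm and 7.16 degrees, less where a joint would pass 70% of its speed; a pose out of reach is approached as far as the arm can. A call with a gripper value outside its range is refused whole. The fingers move at their own pace and stop on an object; the grip force is fixed at half the most. Time passes only in rows, so rows that do not move let the fingers close. It gives the time, the measured TCP pose, the force, the opening and the grip force at its end, in the units of the state.
- env.get_state(): the state, without advancing time (a new reading comes with each control period).
- env.camera(name): name is "scene" or "top" or "wrist"; returns a dict with "color" (384x512x3 uint8, red, green, blue), "fovy" (degrees; the focal length in pixels is half the picture's height over the tangent of half this angle, whatever the lens; pixels are square), "cx", "cy" (the principal point, pixels), "k1" (the pictures are not rectified: a ray, as slopes to the right and down, at radius r is drawn at 1 + k1 r^2 times it, then the intrinsics apply), "view" (4x4, takes a point from world to camera coordinates). Camera axes: x right, y down, z forward; pixel columns grow to the right and rows downward; lengths in m; the calibration is good to about 2 mm. A picture is of the moment at which its call begins. There is no depth.
- env.job_done(): hands the job in; it is judged then, once.
The state is a dict: "t": time; "joint_pos": joint angles; "qd": joint speeds; "effort": joint torques, N m; "position": TCP position; "eef_rot": TCP orientation; "contact_force": force on the tool from outside, world axes, zero at the start; "torque": the same for the moment, N m; "grip_width": finger opening in m; "finger_force": force on a finger pad.
Only numpy, scipy, OpenCV 4.12 (cv2) and the standard library are available. Lean on these libraries where they do the work, as an engineer would, in place of code of your own. Each camera call takes 0.05 s, during which the arm holds its last target. There are 200 camera calls.

## Working session

There is one attempt and no reset: what is moved stays moved. The work goes in short steps, Python scripts to look and compute and a tool call to move; the robot and the scene stay as the last step left them, time stands still between calls to the robot, and variables do not carry over. Pictures are saved under pics/ and viewed, at most 10 in all, crops included, and the job is handed in when it is done.

Besides the shell and the picture viewer there is one more tool, called after "Request:" as name(argument=value, ...) on one line, values as JSON. send_rows: Moves the arm, as the interface text tells. Its arguments: {"type":"object","properties":{"rotation":{"type":"array"},"delta_pos":{"type":"array"},"jaw":{"type":"array"}},"required":["rotation","delta_pos","jaw"]}

```bash
mkdir -p pics; cat > h.py <<'E'
import numpy as np, cv2, json
from station import env
from scipy.spatial.transform import Rotation as R
def snap(name,fn):
    c=env.camera(name); cv2.imwrite('pics/'+fn+'.png',cv2.cvtColor(c['color'],cv2.COLOR_RGB2BGR))
    np.savez('pics/'+fn+'.npz',**{k:np.array(c[k]) for k in ['fovy','cx','cy','k1','view']}); return c
def cal(fn): return {k:v for k,v in np.load('pics/'+fn+'.npz').items()}
def ray(c,u,v):
    f=192/np.tan(np.radians(float(c['fovy']))/2); d=np.array([(u-c['cx'])/f,(v-c['cy'])/f],float)
    s=d.copy()
    for _ in range(20): s=d/(1+c['k1']*(s@s))
    V=np.array(c['view']); Rm=V[:3,:3]; return -Rm.T@V[:3,3], Rm.T@np.r_[s,1]
def p2w(c,u,v,z):
    o,d=ray(c,u,v); return o+d*(z-o[2])/d[2]
def w2p(c,p):
    f=192/np.tan(np.radians(float(c['fovy']))/2); V=np.array(c['view']); q=V[:3,:3]@np.array(p)+V[:3,3]; s=q[:2]/q[2]
    s=s*(1+c['k1']*(s@s)); return s*f+np.array([float(c['cx']),float(c['cy'])])
E
python3 - <<'E'
from h import *
a=snap('scene','s0');b=snap('top','t0')
for fn in('s0','t0'):
    im=cv2.imread(f'pics/{fn}.png'); cv2.imwrite(f'pics/{fn}b.png',cv2.resize(im,(800,600),interpolation=cv2.INTER_CUBIC))
s=env.get_state();print({k:np.round(v,3) for k,v in s.items()})
E
```

```text
{'t': np.float64(0.1), 'joint_pos': array([-1.244,  0.334,  0.04 ,  1.466, -0.013,  1.343, -0.058]), 'qd': array([ 0.001, -0.001, -0.002, -0.002,  0.   , -0.001, -0.001]), 'effort': array([ 5.0000e-03, -6.5782e+01,  1.3400e+00, -4.0471e+01, -5.9000e-02,
        4.1000e-02,  0.0000e+00]), 'position': array([0.268, 0.592, 0.23 ]), 'eef_rot': array([-0.   ,  0.211,  0.977, -0.001]), 'contact_force': array([ 0.439,  0.198, -1.112]), 'torque': array([-0.004, -0.008,  0.012]), 'finger_force': np.float64(0.0), 'grip_width': np.float64(0.087)}
```

View pics/t0b.png

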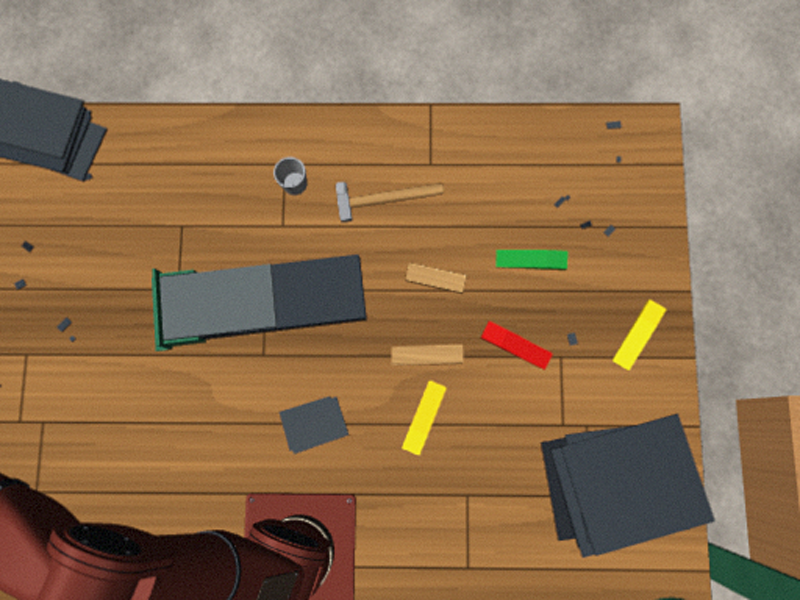

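View pics/s0b.png

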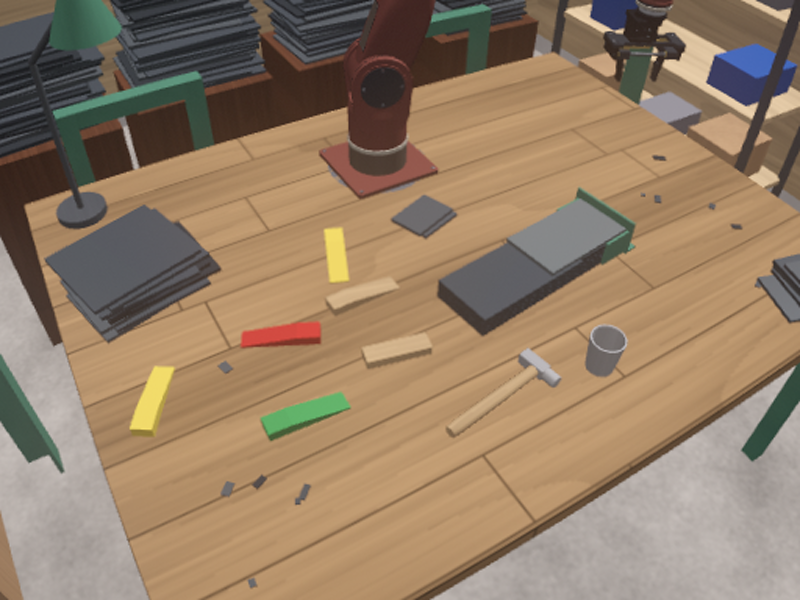

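The top view shows the block running left with its stop at (157,308) and its ledge end at (362,288). It also shows the packer (436,278; shorter), the wedge (427,354; longer), the hammer and the tin. I'll enlarge the wedge and block to read their corners.

```bash
python3 - <<'E'
from h import *
t=cv2.imread('pics/t0.png'); s=cv2.imread('pics/s0.png')
# top: block region cols 95-245 rows 155-230 x5 ; wedge region top cols 240-310 rows 160-240 x5 ; scene wedge
A=cv2.resize(t[155:230,95:245],None,fx=5.3,fy=5.3,interpolation=cv2.INTER_CUBIC)[:,:800]
B=cv2.resize(t[215:240,245:301],None,fx=7,fy=7,interpolation=cv2.INTER_CUBIC)
C=cv2.resize(s[175:202,205:259],None,fx=7,fy=7,interpolation=cv2.INTER_CUBIC)
h=max(B.shape[0],C.shape[0]); pad=lambda x,w:cv2.copyMakeBorder(x,0,h-x.shape[0],0,w-x.shape[1],cv2.BORDER_CONSTANT)
M=np.vstack([cv2.copyMakeBorder(A,0,0,0,800-A.shape[1],cv2.BORDER_CONSTANT),np.hstack([pad(B,400),pad(C,400)])])
print(A.shape,B.shape,C.shape,M.shape); cv2.imwrite('pics/crop1.png',M)
E
```

```text
(398, 795, 3) (175, 392, 3) (189, 378, 3) (587, 800, 3)
```

View pics/crop1.png

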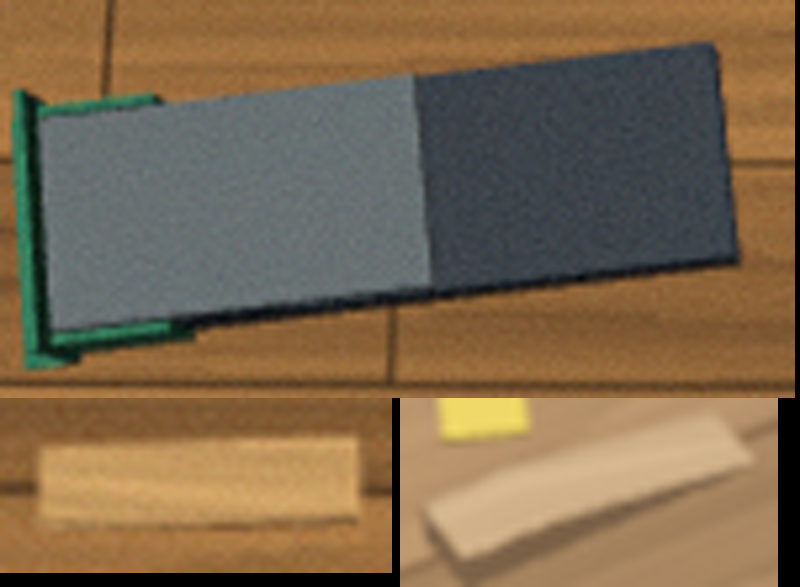

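```bash
python3 - <<'E'
from h import *
t=cal('t0'); s=cal('s0')
A=lambda X,Y,z:p2w(t,(X+.5)/5.3-.5+95,(Y+.5)/5.3-.5+155,z)*1000
B=lambda X,Y,z:p2w(t,(X+.5)/7-.5+245,(Y-398+.5)/7-.5+215,z)*1000
C=lambda X,Y,z:p2w(s,(X-400+.5)/7-.5+205,(Y-398+.5)/7-.5+175,z)*1000
for n,q in dict(ledge=[A(716,43,.048),A(739,262,.048)],free=[A(413,76,.064),A(432,289,.064)],stop=[A(40,118,.064),A(50,330,.064)],
 tip=[B(40,447,.003),B(40,523,.003)],butt=[B(360,437,.0213),B(358,519,.0213)],
 stip=[C(710,413,.003),C(752,460,.003)],sbutt=[C(426,508,.0213),C(464,560,.0213)]).items():
    m=(q[0]+q[1])/2; print(n,np.round(q,0)[:,:2].tolist(),'mid',m.round(1)[:2],'len',np.linalg.norm(q[0]-q[1]).round(1))
E
```

```text
ledge [[625.0, -117.0], [483.0, -134.0]] mid [ 553.9 -125.8] len 143.0
free [[599.0, 74.0], [463.0, 57.0]] mid [531.1  65.2] len 137.4
stop [[571.0, 310.0], [436.0, 295.0]] mid [503.8 302.3] len 135.9
tip [[429.0, -188.0], [392.0, -188.0]] mid [ 410.3 -188. ] len 37.1
butt [[432.0, -343.0], [393.0, -342.0]] mid [ 412.7 -342.4] len 39.6
stip [[390.0, -191.0], [427.0, -190.0]] mid [ 408.7 -190.2] len 37.4
sbutt [[397.0, -343.0], [434.0, -343.0]] mid [ 415.5 -342.9] len 37.6
```

Both views agree. The wedge's tip is near (410,-189) mm and its butt end near (414,-342), with the tip pointing towards the block. The cleft's mouth is near (531.5,64.5), and the block is yawed about 0.116 rad. I'm moving now.

Request:
send_rows(rotation=[[0,0,0],[0,0,0],[0,0,0],[0,0,0],[0,0,0],[0,0,0],[0,0,0],[0,0,0]], delta_pos=[[-33,-23,0],[-33,-23,0],[-33,-23,0],[-33,-23,0],[-33,-23,0],[-33,-23,0],[-33,-23,0],[-33,-23,0]], jaw=[1,1,1,1,1,1,1,1])

```text
t: 0.77
position: [0.4334, 0.3133, 0.2304]
eef_rot: [-0.0, 0.211, 0.977, -0.0]
contact_force: [1.6, 0.3, -0.1]
grip_width: 0.087
finger_force: 0.0
```

Request:
send_rows(rotation=[[0,0,0],[0,0,0],[0,0,0],[0,0,0],[0,0,0],[0,0,0],[0,0,0],[0,0,0]], delta_pos=[[-33,-23,0],[-33,-23,0],[-33,-23,0],[-33,-23,0],[-33,-23,0],[-33,-23,0],[-4,-40,0],[-4,-40,0]], jaw=[1,1,1,1,1,1,1,1])

```text
t: 1.43
position: [0.5306, 0.0296, 0.2295]
eef_rot: [-0.001, 0.212, 0.977, -0.001]
contact_force: [0.1, -0.5, 0.9]
grip_width: 0.0871
finger_force: 0.0
```

Request:
send_rows(rotation=[[0,0,0.1],[0,0,0.12],[0,0,0.12],[0,0,0.12],[0,0,0.12],[0,0,0.12],[0,0,0.12],[0,0,0.12]], delta_pos=[[0,0,0],[0,0,0],[0,0,0],[0,0,0],[0,0,0],[0,0,0],[0,0,0],[0,0,0]], jaw=[1,1,1,1,1,1,1,1])

```text
t: 2.1
position: [0.5302, 0.0316, 0.2302]
eef_rot: [-0.0, 0.633, 0.774, -0.0]
contact_force: [0.4, 0.0, -0.1]
grip_width: 0.0872
finger_force: 0.0
```

Request:
send_rows(rotation=[[0,0,0.12],[0,0,0.05],[0,0,0],[0,0,0],[0,0,0],[0,0,0],[0,0,0],[0,0,0]], delta_pos=[[0,0,0],[0,0,0],[-38,-14,0],[-38,-14,0],[-38,-14,0],[-38,-14,0],[-38,-14,0],[-38,-14,0]], jaw=[1,1,1,1,1,1,1,1])

```text
t: 2.77
position: [0.4533, -0.2007, 0.2305]
eef_rot: [-0.0, 0.695, 0.719, 0.0]
contact_force: [1.3, -0.2, 0.3]
grip_width: 0.0871
finger_force: 0.0
```

Request:
send_rows(rotation=[[0,0,0],[0,0,0],[0,0,0],[0,0,0],[0,0,0],[0,0,0]], delta_pos=[[-38,-14,0],[-38,-14,0],[-38,-14,0],[0,0,40],[0,0,40],[0,0,0]], jaw=[1,1,1,1,1,1])

```text
t: 3.27
position: [0.4127, -0.3127, 0.1446]
eef_rot: [-0.004, 0.695, 0.719, -0.002]
contact_force: [-0.5, 1.1, -1.5]
grip_width: 0.0871
finger_force: 0.0
```

```bash
python3 - <<'E'
from h import *
snap('wrist','w1'); print(env.get_state()['position'],env.get_state()['joint_pos'].round(2) if hasattr(env.get_state()['joint_pos'],'round') else '')
c=cal('w1')
im=cv2.imread('pics/w1.png'); cv2.imwrite('pics/w1b.png',cv2.resize(im,(800,600),interpolation=cv2.INTER_CUBIC))
for p in [(.413,-.320,.0213),(.4095,-.189,.003),(.414,-.3427,.0213)]: print(w2p(c,p)*800/512)
E
```

```text
[ 0.41403894 -0.31324519  0.14791849] [-0.22  0.17  0.87  1.91 -0.14  1.13  0.73]
[403.44688182 309.52021725]
[405.51487129  90.83976433]
[403.74238394 342.80191794]
```

View pics/w1b.png

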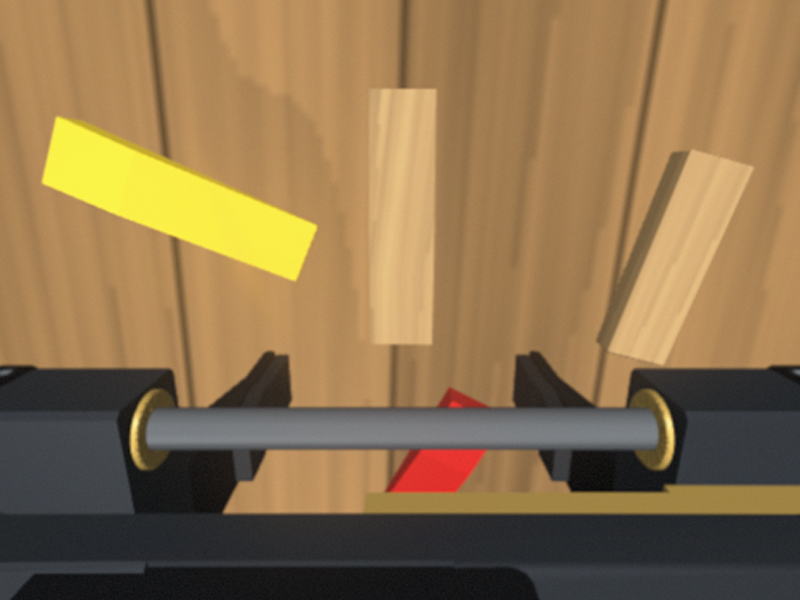

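The wrist view shows the wedge with its far end at y≈89 (x 369–437) and its near end at y≈345 (x 372–433). This is within 2 mm of the prediction. I'll use the widths to confirm which end is thick.

```bash
python3 - <<'E'
from h import *
c=cal('w1'); k=512/800
W=lambda X,Y,z:p2w(c,X*k,Y*k,z)*1000
for z in(.003,.0213):
    print(z,'far',(W(437,89,z)-W(369,89,z)).round(1)[:2],((W(437,89,z)+W(369,89,z))/2).round(1)[:2],'near',(W(433,345,z)-W(372,345,z)).round(1)[:2],((W(433,345,z)+W(372,345,z))/2).round(1)[:2])
s=cv2.imread('pics/s0.png'); cc=cal('s0')
# scene crop rows, x10, of wedge
cv2.imwrite('pics/crop2.png',np.hstack([cv2.resize(s[172:206,203:260],None,fx=7,fy=7,interpolation=cv2.INTER_LANCZOS4),cv2.resize(s[208:242,228:280],None,fx=7,fy=7,interpolation=cv2.INTER_LANCZOS4)]))
# predicted vertical extents: bottom vs top corners for end at y=-.342
f=lambda p:np.round((w2p(cc,p)-[203,172])*7)
for y in(-.342,-.189):
  for x in(.394,.434): print(y,x,[f((x,y,z)) for z in (0,.003,.0213)])
E
```

```text
0.003 far [40.6  1.3] [ 408. -188.] near [42.5  1.6] [ 413.4 -351.4]
0.0213 far [38.1  1.3] [ 408.2 -191. ] near [39.9  1.5] [ 413.2 -344.3]
-0.342 0.394 [array([ 39., 156.]), array([ 39., 152.]), array([ 36., 124.])]
-0.342 0.434 [array([ 79., 212.]), array([ 78., 207.]), array([ 76., 179.])]
-0.189 0.394 [array([328.,  41.]), array([328.,  37.]), array([329.,   8.])]
-0.189 0.434 [array([371.,  93.]), array([372.,  88.]), array([372.,  60.])]
```

View pics/crop2.png

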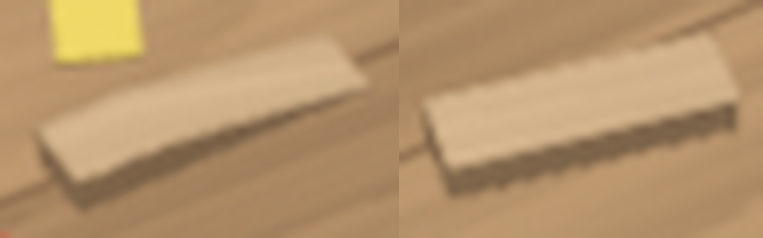

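The scene crop confirms that the wedge's thick butt is at -y. It also shows the packer with level thickness. Descending on the butt.

Request:
send_rows(rotation=[[0,0,0],[0,0,0],[0,0,0],[0,0,0],[0,0,0],[0,0,0]], delta_pos=[[-8,-1.5,0],[0,0,35],[0,0,35],[0,0,30],[0,0,18],[0,0,0]], jaw=[1,1,1,1,1,1])

```text
t: 3.82
position: [0.4152, -0.322, 0.0316]
eef_rot: [-0.001, 0.694, 0.72, -0.0]
contact_force: [-0.5, -0.0, -0.3]
grip_width: 0.0868
finger_force: 0.0
```

```bash
python3 - <<'E'
from h import *
s=env.get_state(); print(np.round(s['position'],4),np.round(R.from_quat(np.roll(s['eef_rot'],-1)).as_matrix(),3).tolist(),s['contact_force'])
E
```

```text
[ 0.4152 -0.322   0.0316] [[-0.037, 0.999, -0.002], [0.999, 0.037, 0.001], [0.001, -0.002, -1.0]] [-0.52100676 -0.02882782 -0.30972601]
```

Request:
send_rows(rotation=[[0,0,0],[0,0,0],[0,0,0],[0,0,0],[0,0,0],[0,0,0],[0,0,0],[0,0,0]], delta_pos=[[0,-2.5,10],[0,0,10.5],[0,0,0],[0,0,0],[0,0,0],[0,0,0],[0,0,0],[0,0,0]], jaw=[1,1,1,-1,-1,-1,-1,-1])

```text
t: 4.48
position: [0.413, -0.3227, 0.0124]
eef_rot: [0.0, 0.695, 0.719, 0.0]
contact_force: [0.4, -0.2, 0.7]
grip_width: 0.0616
finger_force: 0.0
```

Request:
send_rows(rotation=[[0,0,0],[0,0,0],[0,0,0],[0,0,0],[0,0,0],[0,0,0],[0,0,0],[0,0,0]], delta_pos=[[0,0,0],[0,0,0],[0,0,0],[0,0,0],[0,0,0],[0,0,0],[0,0,0],[0,0,0]], jaw=[-1,-1,-1,-1,-1,-1,-1,-1])

```text
t: 5.15
position: [0.4127, -0.3227, 0.0121]
eef_rot: [-0.0, 0.695, 0.719, -0.0]
contact_force: [0.2, 0.9, 1.6]
grip_width: 0.0398
finger_force: 30.0
```

Request:
send_rows(rotation=[[0,0,0],[0,0,0],[0,0,0],[0,0,0],[0,0,0],[0,0,0]], delta_pos=[[0,0,-15],[0,0,-30],[0,0,-35],[0,0,-35],[0,0,-25],[0,0,0]], jaw=[-1,-1,-1,-1,-1,-1])

```text
t: 5.65
position: [0.4149, -0.3244, 0.1568]
eef_rot: [0.003, 0.695, 0.719, 0.002]
contact_force: [1.5, -0.6, -0.6]
grip_width: 0.04
finger_force: 30.0
```

Request:
send_rows(rotation=[[0,0,0],[0,0,0],[0,0,0],[0,0,0],[0,0,0],[0,0,0],[0,0,0],[0,0,0]], delta_pos=[[20,13,0],[30,19,0],[32,21,0],[32,21,0],[32,21,0],[32,21,0],[27,17,0],[19,12,0]], jaw=[-1,-1,-1,-1,-1,-1,-1,-1])

```text
t: 6.32
position: [0.5509, -0.0897, 0.1511]
eef_rot: [-0.001, 0.693, 0.721, 0.0]
contact_force: [0.4, -0.1, -1.4]
grip_width: 0.0398
finger_force: 30.0
```

Request:
send_rows(rotation=[[0,0,-0.04],[0,0,-0.043],[0,0,0],[0,0,0],[0,0,0],[0,0,0]], delta_pos=[[0,0,0],[0,0,0],[0,0,20],[0,0,30],[0,0,15],[0,0,0]], jaw=[-1,-1,-1,-1,-1,-1])

```text
t: 6.82
position: [0.5471, -0.0933, 0.0831]
eef_rot: [-0.002, 0.664, 0.748, -0.002]
contact_force: [0.1, -0.2, -0.3]
grip_width: 0.0398
finger_force: 30.0
```

```bash
python3 - <<'E'
from h import *
snap('wrist','w2');snap('top','t2');snap('scene','s2'); s=env.get_state(); print(np.round(s['position'],4),np.round(R.from_quat(np.roll(s['eef_rot'],-1)).as_matrix(),3).tolist(),s['contact_force'])
w=cv2.resize(cv2.imread('pics/w2.png')[0:250],None,fx=800/512,fy=800/512,interpolation=cv2.INTER_CUBIC)
sc=cal('s2'); u=w2p(sc,(.535,.02,.055)).astype(int); print(u)
c=cv2.imread('pics/s2.png')[u[1]-26:u[1]+26,u[0]-100:u[0]+100]; np.save('pics/off',u)
cv2.imwrite('pics/v2.png',np.vstack([w,cv2.resize(c,(800,208),interpolation=cv2.INTER_CUBIC)]))
E
```

```text
[ 0.5501 -0.094   0.0876] [[-0.117, 0.993, 0.0], [0.993, 0.117, -0.0], [-0.0, 0.0, -1.0]] [ 1.08192477  0.31671191 -0.68644307]
[327 169]
```

View pics/v2.png

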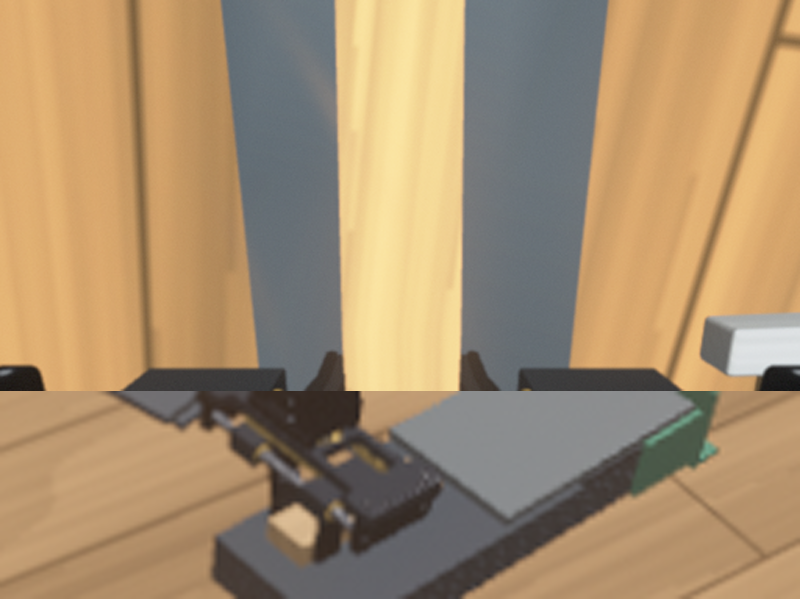

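The wrist view shows the wedge running parallel to the block, at x 338–463, with the block's edges at 222/607 (y=0) and 257/572 (y=350). The scene strip shows the hand over the ledge, clear of the sheet. Next is the lateral offset.

```bash
python3 - <<'E'
from h import *
c=cal('w2'); k=512/800
W=lambda X,Y,z:p2w(c,X*k,Y*k,z)[:2]*1000
L0,R0,L1,R1=W(222,0,.048),W(607,0,.048),W(257,350,.048),W(572,350,.048)
m0,m1=(L0+R0)/2,(L1+R1)/2; d=m0-m1; print(L0,R0,m0,m1,np.arctan2(-d[0],d[1]),np.linalg.norm(R0-L0))
O=np.array([531.5,64.5]);y=np.array([-.116,.9932]);x=np.array([.9932,.116])
print('m0 in block',(m0-O)@x,(m0-O)@y,(m1-O)@x,(m1-O)@y)
z=.0876-.0121+.0213
for Y in (10,350):
  a,b=W(338 if Y<200 else 342,Y,z),W(463,Y,z); print('wedge',(a+b)/2,((a+b)/2-O)@x,((a+b)/2-O)@y)
cv2.imwrite('pics/t2b.png',cv2.resize(cv2.imread('pics/t2.png')[140:240,90:250],(800,500),interpolation=cv2.INTER_CUBIC))
E
```

```text
[465.53737121  34.97992118] [604.55281354  51.266782  ] [535.04509238  43.12335159] [552.33150334 -92.43868566] 0.1268321116958504 139.96626393354393
m0 in block 1.0412945322777911 -21.642517915211744 2.48496157622438 -158.28795698915218
wedge [532.61583229  25.1721664 ] -3.4537840683405236 -39.18984087647027
wedge [544.98668974 -73.43035129] -2.6049404952921287 -138.5568809091912
```

View pics/t2b.png

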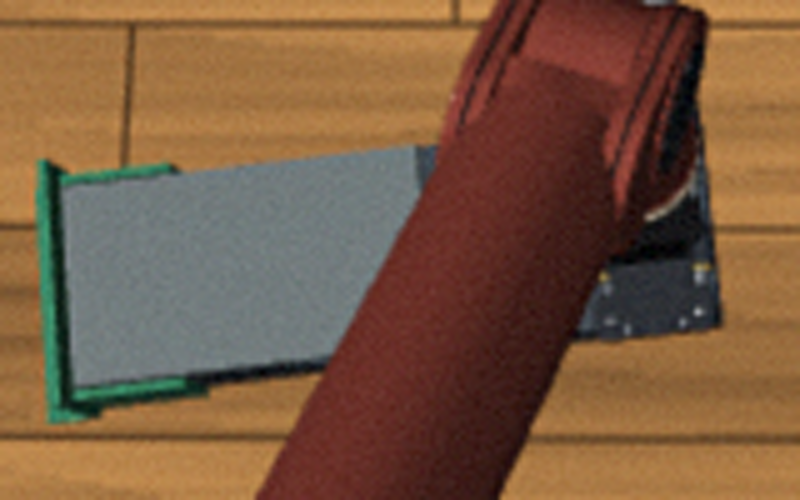

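The top view shows the arm hiding the tip, so I'll rely on kinematics and force. I'll shift 4 mm laterally and lower onto the ledge.

Request:
send_rows(rotation=[[0,0,0],[0,0,0],[0,0,0],[0,0,0],[0,0,0]], delta_pos=[[0,4,8],[0,0,8],[0,0,7],[0,0,0],[0,0,0]], jaw=[-1,-1,-1,-1,-1])

```text
t: 7.38
position: [0.5534, -0.0933, 0.0636]
eef_rot: [-0.0, 0.664, 0.748, -0.0]
contact_force: [0.9, -0.1, -1.3]
grip_width: 0.0397
finger_force: 30.0
```

Request:
send_rows(rotation=[[0,0,0],[0,0,0],[0,0,0],[0,0,0]], delta_pos=[[0,0,1.5],[0,0,1.5],[0,0,0],[0,0,0]], jaw=[-1,-1,-1,-1])

```text
t: 7.72
position: [0.5538, -0.0932, 0.0611]
eef_rot: [0.0, 0.664, 0.748, 0.0]
contact_force: [0.5, -0.4, -0.1]
grip_width: 0.0396
finger_force: 30.0
```

Request:
send_rows(rotation=[[0,0,0],[0,0,0],[0,0,0],[0,0,0]], delta_pos=[[0,0,1],[0,0,0.5],[0,0,0],[0,0,0]], jaw=[-1,-1,-1,-1])

```text
t: 8.05
position: [0.554, -0.0933, 0.0601]
eef_rot: [0.0, 0.664, 0.748, 0.0]
contact_force: [-1.4, 0.1, 4.8]
grip_width: 0.04
finger_force: 30.0
```

Request:
send_rows(rotation=[[0,0,0],[0,0,0],[0,0,0],[0,0,0],[0,0,0],[0,0,0],[0,0,0],[0,0,0]], delta_pos=[[3,0,0],[5,0,0],[5,0,0],[5,0,0],[5,0,0],[5,0,0],[4,0,0],[0,0,0]], jaw=[-1,-1,-1,-1,-1,-1,-1,-1])

```text
t: 8.72
position: [0.5506, -0.0605, 0.0601]
eef_rot: [0.0, 0.664, 0.748, 0.0]
contact_force: [0.1, -1.1, 6.5]
grip_width: 0.0396
finger_force: 30.0
```

```bash
python3 - <<'E'
from h import *
snap('wrist','w3'); snap('scene','s3'); s=env.get_state(); p=np.array(s['position']);print(np.round(p,4),s['contact_force'],s['eef_rot'])
w=cv2.resize(cv2.imread('pics/w3.png')[0:200],None,fx=800/512,fy=800/512,interpolation=cv2.INTER_CUBIC)
c=cv2.imread('pics/s3.png')[140:197,240:400]
cv2.imwrite('pics/v3.png',np.vstack([w,cv2.resize(c,(800,285),interpolation=cv2.INTER_CUBIC)]))
E
```

```text
[ 0.5506 -0.0604  0.0601] [-0.61447992 -0.96822444  6.30226618] [2.08415055e-04 6.63836332e-01 7.47877662e-01 5.31656277e-04]
```

View pics/v3.png

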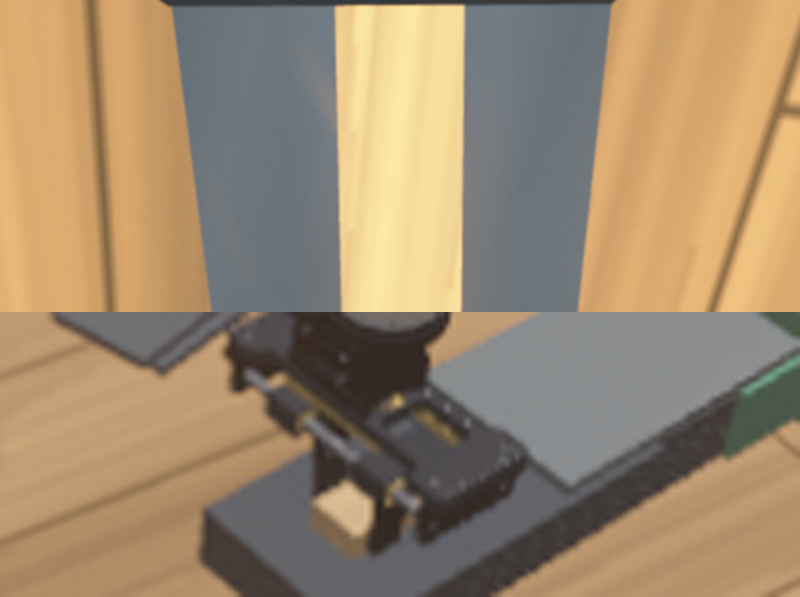

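The wrist view shows the sheet's dark end face entering at the top (lower edge y≈5), with the wedge passing under it near the middle. I'll compute how deep the tip is.

```bash
python3 - <<'E'
from h import *
c=cal('w3'); k=512/800
W=lambda X,Y,z:p2w(c,X*k,Y*k,z)[:2]*1000
t=np.array([550.6,-60.4]); ax=np.array([-.117,.993])
for X in (250,400,550):
  for Y in (3,6): print(X,Y,(W(X,Y,.054)-t)@ax)
print('x', (W(392.5,6,.048)-t)@np.array([.993,.117]))
E
```

```text
250 3 126.81744328707359
250 6 126.01070753360169
400 3 126.99050414634708
400 6 126.18339494276293
550 3 127.07286361803236
550 6 126.26597219782671
x -3.323049989035218
```

The tip is about 8 mm inside. Pushing on slowly.

Request:
send_rows(rotation=[[0,0,0],[0,0,0],[0,0,0],[0,0,0],[0,0,0],[0,0,0],[0,0,0],[0,0,0]], delta_pos=[[2,0,0],[3,0,0],[3,0,0],[3,0,0],[3,0,0],[3,0,0],[3,0,0],[2,0,0]], jaw=[-1,-1,-1,-1,-1,-1,-1,-1])

```text
t: 9.48
position: [0.548, -0.0411, 0.0601]
eef_rot: [0.001, 0.665, 0.747, -0.0]
contact_force: [1.5, -9.6, 3.8]
grip_width: 0.0399
finger_force: 30.0
```

Request:
send_rows(rotation=[[0,0,0],[0,0,0],[0,0,0],[0,0,0],[0,0,0],[0,0,0],[0,0,0],[0,0,0]], delta_pos=[[2,0,0],[2,0,0],[2,0,0],[2,0,0],[2,0,0],[2,0,0],[0,0,0],[0,0,0]], jaw=[-1,-1,-1,-1,-1,-1,-1,-1])

```text
t: 10.15
position: [0.5466, -0.029, 0.0601]
eef_rot: [0.001, 0.665, 0.747, -0.0]
contact_force: [0.5, -7.2, 4.8]
grip_width: 0.0398
finger_force: 30.0
```

```bash
python3 - <<'E'
from h import *
snap('wrist','w4'); snap('scene','s4'); s=env.get_state(); p=np.array(s['position']);print(np.round(p,4),s['contact_force'],s['eef_rot'],s['torque'])
w=cv2.resize(cv2.imread('pics/w4.png')[0:120],None,fx=800/512,fy=800/512,interpolation=cv2.INTER_CUBIC)
c=cv2.imread('pics/s4.png')[140:210,290:410]
cv2.imwrite('pics/v4.png',np.vstack([w,cv2.resize(c,(800,412),interpolation=cv2.INTER_CUBIC)]))
E
```

```text
[ 0.5466 -0.029   0.0601] [ 0.72332193 -7.66710983  4.42846917] [ 1.15424657e-03  6.64536857e-01  7.47254572e-01 -1.94789064e-04] [-1.68882838 -0.02284124  0.03526784]
```

View pics/v4.png

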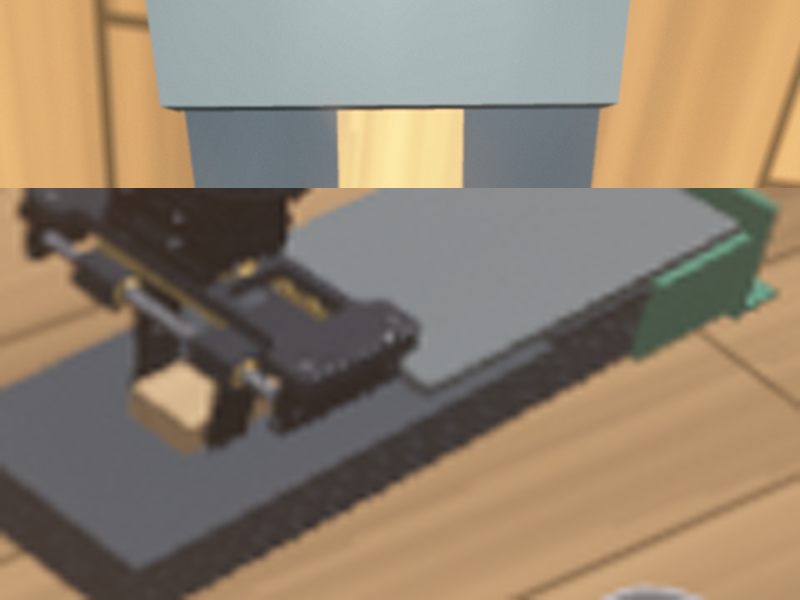

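The wrist view now shows the sheet's top edge at y≈104 (x 162–617) with the wedge under its middle. The push force is 7.7 N and the hand is clear. The tip is about 39 mm in, so I'll push 7 mm more.

Request:
send_rows(rotation=[[0,0,0],[0,0,0],[0,0,0],[0,0,0],[0,0,0],[0,0,0],[0,0,0],[0,0,0]], delta_pos=[[2,0,0],[2,0,0],[2,0,0],[1,0,0],[0,0,0],[0,0,0],[0,0,0],[0,0,0]], jaw=[-1,-1,-1,-1,-1,-1,-1,-1])

```text
t: 10.92
position: [0.5458, -0.0222, 0.0601]
eef_rot: [0.001, 0.665, 0.747, -0.0]
contact_force: [0.4, -8.5, 4.9]
grip_width: 0.0395
finger_force: 30.0
```

```bash
python3 - <<'E'
from h import *
snap('wrist','w5'); s=env.get_state(); p=np.array(s['position']);print(np.round(p,4),s['contact_force'],s['finger_force'])
w=cv2.resize(cv2.imread('pics/w5.png')[60:120,80:420],None,fx=800/340,fy=5,interpolation=cv2.INTER_CUBIC)
w4=cv2.resize(cv2.imread('pics/w4.png')[45:105,80:420],None,fx=800/340,fy=5,interpolation=cv2.INTER_CUBIC)
cv2.imwrite('pics/v5.png',np.vstack([w4,w]))
E
```

```text
[ 0.5458 -0.0222  0.0601] [ 1.57663844 -7.70839096  6.19164638] 29.989552795886993
```

View pics/v5.png

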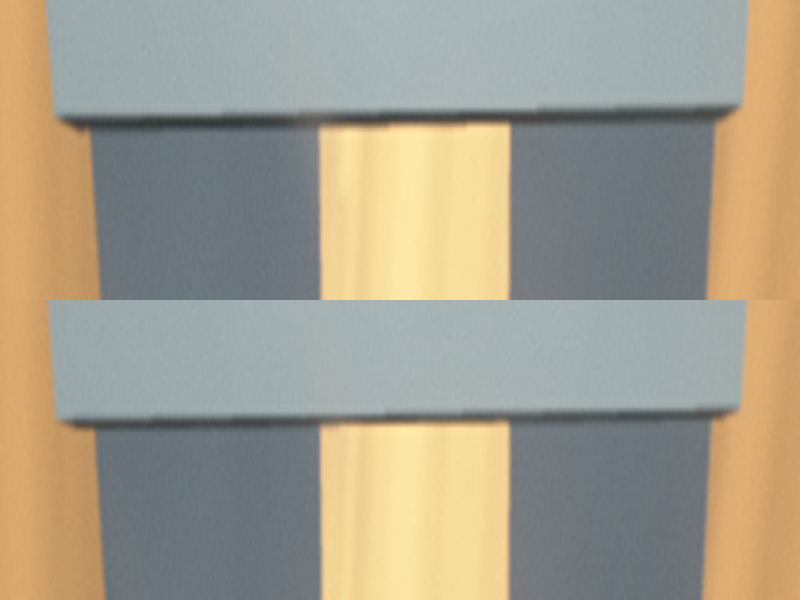

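```bash
python3 - <<'E'
from h import *
from scipy.optimize import brentq
for fn,off,Y,xa,xb,ya,yb,t in [('w4',45,123,58,740,117,108,(546.6,-29.0)),('w5',60,123,59,738,118,109,(545.8,-22.2))]:
    c=cal(fn); t=np.array(t); ax=np.array([-.117,.993])
    P=lambda X,Y,z:p2w(c,(X+.5)*340/800-.5+80,(Y+.5)/5-.5+off,z/1000)*1000
    f=lambda z:51+(134.3-(P(415,Y,z)[:2]-t)@ax)/6-z
    z=brentq(f,50,70); a=(P(415,Y,z)[:2]-t)@ax
    g=lambda z:np.linalg.norm(P(xb,yb,z)-P(xa,ya,z))-136
    zt=brentq(g,40,100); m=(P(xb,yb,zt)+P(xa,ya,zt))/2
    print(fn,'lift ramp',z-54,'tip in',134.3-a,'width lift',zt-64,m[:2].round(1))
E
```

```text
w4 lift ramp 3.28438856354898 tip in 37.70633138129389 width lift 2.9509024554340044 [531.6  66.2]
w5 lift ramp 4.468815708018823 tip in 44.812894248112926 width lift 4.346755873951764 [531.5  66.3]
```

The lift is about 4.4 mm by two independent measures. One last 3 mm nudge brings it to about 5 mm.

Request:
send_rows(rotation=[[0,0,0],[0,0,0],[0,0,0],[0,0,0],[0,0,0],[0,0,0],[0,0,0],[0,0,0]], delta_pos=[[1.5,0,0],[1.5,0,0],[0,0,0],[0,0,0],[0,0,0],[0,0,0],[0,0,0],[0,0,0]], jaw=[-1,-1,-1,-1,-1,-1,-1,-1])

```text
t: 11.63
position: [0.5454, -0.0193, 0.0601]
eef_rot: [0.001, 0.665, 0.747, -0.0]
contact_force: [1.3, -8.0, 4.6]
grip_width: 0.0399
finger_force: 30.0
```

```bash
python3 - <<'E'
from h import *
s=env.get_state(); print(np.round(s['position'],4),s['contact_force'],s['finger_force']); print(env.job_done())
E
```

```text
[ 0.5454 -0.0193  0.0601] [ 1.25258735 -7.96787539  4.55223349] 29.988892078399658
the job is handed in; nothing more can be done
None
```

I handed the job in with the wedge gripped flat on the ledge, its tip about 48 mm into the cleft and the sheet's free edge lifted about 5 mm (4.4 mm measured before a last 3 mm push); the judge's verdict was not shown.

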